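Put the mill, the spice jar and the candle back on their own stands

TASK

The pepper mill, the spice jar and the candle jar are standing on each other's stands: put each on its own, upright and in the middle, so that the mill ends on the square wooden stand, the spice jar on the oblong one and the candle on the round cork one. Each stand has room for only one, so park one meanwhile on the spare six-sided stand or another free spot. Set them down gently without dropping or tipping any, and leave the glass, the tin and the banded mug where they are.

Things in the scene. Friction and masses are not known exactly. Their poses are not given: they have to be found in the camera images.
- pepper_mill: pepper mill: plain copper-coloured turned body with a narrower waist and a round head with a small metal knob on top; 44 mm across, 121 mm tall, waist 38 mm across at 52 to 79 mm above its foot; stands upright; origin at the centre of its underside, z up along its axis
- spice_jar: spice jar: slim straight clear glass jar with a label and a black screw cap (the one on a stand; a similar jar at the back right corner of the worktop is no part of the job); round, 41 mm across, 105 mm tall; stands upright; origin at the centre of its underside, z up along its axis
- candle_jar: candle in a jar: squat round brown glass jar with a dark label and an open mouth in which the pale candle shows; take it round the outside; 69 mm across, 76 mm tall; stands upright; origin at the centre of its underside, z up along its axis
- round_stand: round stand: flat cork disc 104 mm across, 12 mm thick, fixed to the worktop; origin at the centre of its underside, top face 12 mm above it
- square_stand: square stand: flat pale wooden square 90 x 90 mm, 12 mm thick, fixed to the worktop; origin at the centre of its underside, top face 12 mm above it; x and y along its sides
- oblong_stand: oblong stand: flat dark wooden rectangle 75 x 135 mm, 12 mm thick, fixed to the worktop; origin at the centre of its underside, top face 12 mm above it; y along its long side
- hex_stand: spare stand: flat white six-sided stand 92 mm across flats, 12 mm thick, fixed to the worktop; nothing stands on it at the start; origin at the centre of its underside, top face 12 mm above it
- glass_1: bystander: empty clear drinking glass, 81 mm across, 93 mm tall, upright, loose; origin at the centre of its underside
- tin_1: bystander: low round closed food tin with a green label, 75 mm across, 58 mm tall, upright, loose; origin at the centre of its underside
- mug_2: bystander: white mug with dark bands and a handle, 92 x 127 x 95 mm, upright, loose, behind the work; origin at the middle of its extents, at its underside
Not all that is in view belongs to the job. Leave any red look-alike of the round_stand alone.

How it is judged:
At the end, for the whole second after the job is handed in: Mill on the square, spice jar on the oblong, candle on the round stand: each upright (0.08 rad), foot within 4 mm of the stand's top, within 14 mm of its centre, released, at rest; glass, tin and mug upright (0.15 rad), within 30 mm of where they stood (horizontal distance between pepper_mill and square_stand below 0.014 m and z of pepper_mill in the frame of square_stand between 0.008 and 0.016 m and angle between each of pepper_mill, spice_jar, candle_jar's own z axis and vertical below 0.08 rad and linear speed of each of pepper_mill, spice_jar, candle_jar below 0.02 m/s and angular speed of each of pepper_mill, spice_jar, candle_jar below 0.2 rad/s and horizontal distance between spice_jar and oblong_stand below 0.014 m and z of spice_jar in the frame of oblong_stand between 0.008 and 0.016 m and horizontal distance between candle_jar and round_stand below 0.014 m and z of candle_jar in the frame of round_stand between 0.008 and 0.016 m and distance of each of glass_1, tin_1, mug_2 from where it was at the start of the episode below 0.03 m and angle between each of glass_1, tin_1, mug_2's own z axis and vertical below 0.15 rad); the robot touches nothing.
It fails at once if the mill, the spice jar or the candle is knocked over (angle between any of pepper_mill, spice_jar, candle_jar's own z axis and vertical above 0.7 rad).
It fails at once if one of the three is dropped or thrown: faster than 0.55 m/s with nothing of the robot touching it (a fall of some 15 mm) ((linear speed of pepper_mill above 0.55 m/s and contact force between pepper_mill and the fingers below 0.05 N and contact force between pepper_mill and the arm below 0.05 N) or (linear speed of spice_jar above 0.55 m/s and contact force between spice_jar and the fingers below 0.05 N and contact force between spice_jar and the arm below 0.05 N) or (linear speed of candle_jar above 0.55 m/s and contact force between candle_jar and the fingers below 0.05 N and contact force between candle_jar and the arm below 0.05 N)).
It fails at once if the glass, the tin or the mug is pushed more than 30 mm or tipped (distance of any of glass_1, tin_1, mug_2 from where it was at the start of the episode above 0.03 m or angle between any of glass_1, tin_1, mug_2's own z axis and vertical above 0.4 rad).
It also fails if it takes over 112 s, if anything falls off the work surface, if the arm or the gripper's body presses on something with over 40 N, if the wrist force passes 120 N, or if a joint passes its speed limit or range.

ROBOT

A 6-joint arm with a two-finger parallel gripper is mounted at the origin on a cart in front of the work surface, level with it; the furniture and walls round the work are solid. World frame = base frame: x ahead of the robot, y to its left, z up, the work surface at z = 0. Lengths are in m, angles in rad, forces in N, time in s.
With the tool pointing down it reaches from about 0.4 to 0.825 m from the base axis. Payload 7 kg.
Tool frame: the origin (TCP) lies on the centre line of the jaws, within the pads' length; the fingertips stand 19 mm ahead of it and the grasp point (between the pads) is the TCP; z points along the fingers, y is the line along which they close (so a half turn about z gives the same grasp; the last joint's range is limited). The gripper opens to 88 mm and grips with 3 to 60 N. Pads are 19 mm wide; open, the fingers measure 130 mm over their backs; the gripper's body (78 mm by 193 mm) begins 47 mm behind the grasp point.
Start: joints at [-0.874, 0.359, 0.012, 0, -1.224, -0.288], TCP at [0.268, -0.619, 0.246] pointing down, gripper open.
Joint ranges: [-3.07, 3.07], [-1.43, 2.12], [-1.02, 1.25], [-3.03, 1.67], [-3.05, -0], [-3.03, 3.03]. Speed limits (rad/s): [2.39, 2.39, 3.01, 3.14, 3.14, 3.14].

INTERFACE

Orientations are given as [roll, pitch, yaw] about the fixed x, y, z axes, in that order (R = Rz(yaw) Ry(pitch) Rx(roll)).
In Python, from station import arm, imaging, models gives the robot as it stands.
- The arm moves only by the tool play_rows, never from a script. Its arguments are lists of equal length, an entry for each row: "travel": the shift along the tool's x, y, z in units of 25 mm (1.0 is 25 mm), a list of three; "twist": the turn about the tool's z in units of 0.15 rad (1.0 is 0.15 rad). A call has 1 to 8 rows; each row shifts and turns the commanded pose from where the row before left it, along the tool's axes as they then stand; what a row does not reach is not made up. A row lasts 1/8 s, in which the tool goes at most 62.5 mm and 10.7 degrees, less where a joint would pass 70% of its speed; a pose out of reach is approached as far as the arm can. A call with a number of a shift or a turn outside -1 to 1 is refused whole. A call with a gripper value outside its range is refused whole. "fingers" is the opening, from 0 (shut) to 1 (fully open), set as the call begins (left out, the last holds). The fingers move at their own pace and stop on an object; "newtons" is the grip in N (left out, the last holds). Time passes only in rows, so rows that do not move let the fingers close. It gives the time, the measured TCP pose, the force, the opening and the grip force at its end, in the units of the state.
- arm.get_state(): the state, without advancing time (a new reading comes with each control period).
- imaging.grab_frame(name): name is "side" or "top" or "wrist"; returns a dict with "pixels" (480x640x3 uint8, red, green, blue), "fx", "fy", "cx", "cy" (pixels), "R" (3x3) and "t" (3): a world point X has camera coordinates R X + t; the wrist camera has in their place "T_tool_cam" (4x4, takes a point from camera to tool coordinates, whose origin is the TCP and whose axes are the flange's). Camera axes: x right, y down, z forward; pixel columns grow to the right and rows downward; lengths in m; the calibration is good to about 2 mm. The wrist camera is an equidistant fisheye: a pixel r from the principal point sees the ray r / f radians off the axis. A picture is of the moment at which its call begins: read the wrist's pose just before it. There is no depth.
- arm.job_done(): hands the job in; it is judged then, once.
Trained networks look in the newest picture that a camera, given by its name, has taken for a name from the list of things; names that differ only in an ending like _2 or _b are one class to them, and where a whole thing is asked for, a point or a joint stands for the part that bears it (a point fixed in the world has none). Each returns a list of dicts, best first, with "confidence" (0 to 1); they miss things now and then, are a little off and sometimes report something else, mostly with a low value. They report only what shows in the picture. A call takes as long as a camera call. They do not tell look-alikes from the thing itself.
- models.boxes_of(name, camera): "extent" ([centre column, centre row, width, height] in pixels, round what is visible of it).
- models.silhouettes(name, camera): "pixels" (480x640 bool, what is visible of it) and "extent" ([centre column, centre row, width, height] in pixels, round what is visible of it).
The state is a dict: "t": time; "q": joint angles; "qd": joint speeds; "joint_efforts": joint torques, N m; "eef_pos": TCP position; "ee_rot": TCP orientation; "force": force on the tool from outside, world axes, zero at the start; "moment": the same for the moment, N m; "width": finger opening in m; "gripper_force": force on a finger pad.
Only numpy, scipy, OpenCV 4.12 (cv2) and the standard library are available. Lean on these libraries where they do the work, as an engineer would, in place of code of your own. Each camera call takes 0.05 s, during which the arm holds its last target. There are 200 camera calls.

## Working session

There is one attempt and no reset: what is moved stays moved. The work goes in short steps, Python scripts to look and compute and a tool call to move; the robot and the scene stay as the last step left them, time stands still between calls to the robot, and variables do not carry over. Pictures are saved under pics/ and viewed, at most 14 in all, crops included, and the job is handed in when it is done.

Besides the shell and the picture viewer there is one more tool, called after "Call:" as a command line: name --pt "numbers of a row" for each row, then --argument value for the rest. play_rows: Moves the arm, as the interface text tells. Shifts and turns lie within -1 to 1; 1 stands for 25 mm of shift or 0.15 rad of turn. Its arguments: {"type":"object","properties":{"travel":{"type":"array","items":{"type":"array","items":{"type":"number"}}},"twist":{"type":"array","items":{"type":"number"}},"fingers":{"type":"number"},"newtons":{"type":"number"}},"required":["travel","twist"]}

```bash
ls; mkdir -p pics
python3 - <<'E'
from station import arm, imaging, models
import cv2
s=arm.get_state(); print(s['t'],s['eef_pos'],s['ee_rot'],s['width'])
for c in ('top','side'):
    f=imaging.grab_frame(c); cv2.imwrite(f'pics/{c}0.png',f['pixels'][:,:,::-1]); print(c,f['fx'],f['cx'],f['cy'],f['R'],f['t'])
    for n in ['pepper_mill','spice_jar','candle_jar','round_stand','square_stand','oblong_stand','hex_stand','glass_1','tin_1','mug_2']:
        for d in models.boxes_of(n,c)[:3]: print(n,[round(float(v)) for v in d['extent']],round(float(d['confidence']),2))
E
```

```text
pics
0.0 [ 0.26809188 -0.61896069  0.24461783] [ 3.13991297e+00 -1.82242699e-04 -2.73294739e+00] 0.08737935151798207
top 589.2641891225153 318.6588050891771 237.81242762664166 [[-0.00555695 -0.9999596   0.00706573]
 [-0.99487522  0.00481506 -0.10099561]
 [ 0.10095751 -0.00759075 -0.99486178]] [-0.04720012  0.62392554  1.14774583]
pepper_mill [402, 337, 31, 23] 0.85
spice_jar [286, 316, 22, 24] 0.86
spice_jar [186, 241, 68, 40] 0.7
round_stand [396, 335, 54, 54] 0.7
round_stand [442, 264, 46, 51] 0.6
square_stand [289, 318, 54, 50] 0.88
oblong_stand [186, 238, 66, 40] 0.91
hex_stand [198, 316, 57, 50] 0.72
glass_1 [298, 240, 43, 43] 0.62
tin_1 [383, 224, 43, 45] 0.8
tin_1 [297, 239, 43, 39] 0.25
mug_2 [252, 157, 61, 50] 0.96
side 599.9957960916842 312.4262628951798 240.20255118486932 [[-0.83356108 -0.55209983  0.01901868]
 [-0.31413085  0.4453934  -0.83841907]
 [ 0.45442023 -0.70484785 -0.54469419]] [0.47148665 0.24974814 0.96836953]
pepper_mill [421, 225, 28, 57] 0.98
pepper_mill [326, 216, 37, 38] 0.22
spice_jar [349, 268, 27, 54] 0.8
candle_jar [218, 302, 43, 58] 0.74
round_stand [379, 214, 43, 29] 0.72
round_stand [412, 250, 45, 32] 0.59
square_stand [355, 297, 67, 36] 0.8
oblong_stand [220, 327, 74, 49] 0.75
hex_stand [296, 351, 57, 47] 0.62
glass_1 [296, 248, 42, 60] 0.85
glass_1 [220, 303, 42, 57] 0.71
glass_1 [349, 267, 27, 55] 0.55
tin_1 [326, 218, 31, 43] 0.77
mug_2 [206, 236, 45, 56] 0.56
```

View pics/top0.png

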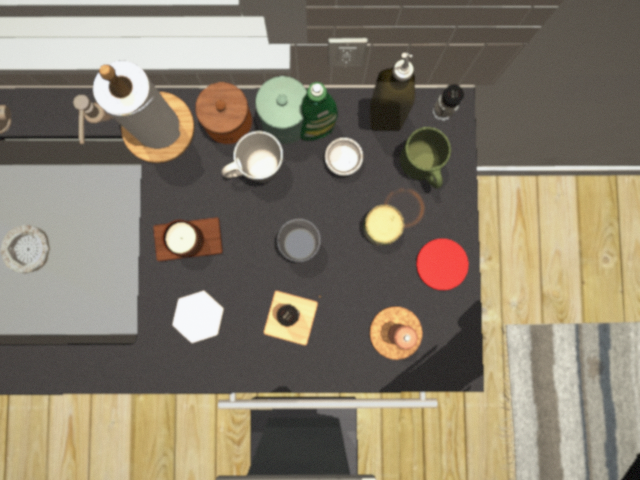

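View pics/side0.png

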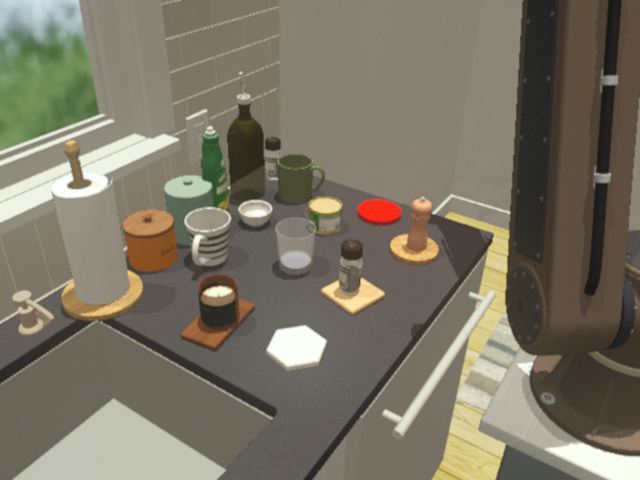

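```bash
cat > h.py <<'E'
import numpy as np, cv2
from scipy.optimize import least_squares
from station import arm, imaging, models
def disc(r,n=48):
    a=np.linspace(0,2*np.pi,n,False); return np.c_[r*np.cos(a),r*np.sin(a)]
def rect(a,b): return np.array([[a,b],[-a,b],[-a,-b],[a,-b]])/2
# name: (footprint, height)
SH=dict(pepper_mill=(disc(.022),.121),spice_jar=(disc(.0205),.105),candle_jar=(disc(.0345),.076),round_stand=(disc(.052),.012),
 square_stand=(rect(.09,.09),.012),oblong_stand=(rect(.075,.135),.012),hex_stand=(disc(.046/np.cos(np.pi/6),6),.012),
 glass_1=(disc(.0405),.093),tin_1=(disc(.0375),.058))
def proj(f,X):
    c=X@np.array(f['R']).T+f['t']; return c[:,:2]/c[:,2:]*[f['fx'],f['fy']]+[f['cx'],f['cy']]
def back(f,uv,z):
    R=np.array(f['R']); C=-R.T@f['t']; d=R.T@np.array([(uv[0]-f['cx'])/f['fx'],(uv[1]-f['cy'])/f['fy'],1]); return (C+d*(z-C[2])/d[2])[:2]
def mask_of(name,cam,near=None):
    D=models.silhouettes(name,cam)
    if near is not None: D=[d for d in D if np.hypot(*(np.array(d['extent'][:2])-near))<25]
    return (D[0]['pixels'].astype(np.uint8),D[0]['confidence'],D[0]['extent']) if D else None
def hullmask(f,name,p):
    fp,h=SH[name]; c,s=np.cos(p[3]),np.sin(p[3]); q=fp@np.array([[c,s],[-s,c]])+p[:2]
    X=np.r_[np.c_[q,np.full(len(q),p[2])],np.c_[q,np.full(len(q),p[2]+h)]]
    return cv2.convexHull(proj(f,X).astype(np.float32))[:,0]
E
python3 - <<'E'
from h import *
F={c:imaging.grab_frame(c) for c in('top','side')}
near=dict(spice_jar=dict(top=(288,316),side=(349,268)),round_stand=dict(top=(396,335),side=(412,250)),candle_jar=dict(top=(185,240),side=(218,302)),glass_1=dict(top=(298,240),side=(296,248)),tin_1=dict(top=(383,224),side=(326,216)),pepper_mill=dict(top=(402,337),side=(421,225)))
for n in SH:
    M={}
    for c in F:
        m=mask_of(n,c,near.get(n,{}).get(c))
        if m: M[c]=m[2]
    def box(f,p):
        h=hullmask(f,n,p); a,b=h.min(0),h.max(0); return np.r_[a,b]
    def obs(e): return np.array([e[0]-e[2]/2,e[1]-e[3]/2,e[0]+e[2]/2,e[1]+e[3]/2])
    stand='stand' in n
    c0='top' if 'top' in M else 'side'
    p0=np.r_[back(F[c0],M[c0][:2],.012 if stand else .05),0]
    best=None
    for y0 in ([0] if n in('round_stand',) or not stand else [-.4,-.15,.15,.4]):
        # fit x,y,z,yaw ; weak prior on z
        g=lambda p: np.r_[np.concatenate([box(F[c],p)-obs(M[c]) for c in M]),(p[2]-(0 if stand or n in('glass_1','tin_1') else .012))/.02,p[3]]
        r=least_squares(g,np.r_[p0,y0],loss='soft_l1',diff_step=1e-4,x_scale=[.01,.01,.01,.1])
        if best is None or r.cost<best.cost: best=r
    print(n,list(M),best.x.round(4),round(best.cost,1),best.fun[:-2].round(1))
E
```

```text
pepper_mill ['top', 'side'] [ 4.300e-01 -2.117e-01  2.000e-04  0.000e+00] 2.8 [-0.1 -0.4  0.   0.2  1.  -1.6 -0.6  1.7]
spice_jar ['top', 'side'] [0.4725 0.0098 0.0134 0.    ] 3.5 [ 0.2 -0.6 -2.  -1.1  2.1 -0.4  0.6  0.5]
candle_jar ['top', 'side'] [0.6174 0.2197 0.0142 0.    ] 4.0 [-3.1 -1.4  0.3 -0.4  0.4 -0.   1.4  0.4]
round_stand ['top', 'side'] [ 0.4319 -0.2029  0.0013  0.    ] 0.9 [-0.3  0.2  0.  -0.9 -0.1  0.6  0.7 -0.6]
square_stand ['top', 'side'] [ 0.4634  0.0106 -0.     -0.1469] 6.3 [ 0.9 -1.2 -1.   1.   0.4 -4.2 -0.3  1.8]
oblong_stand ['top', 'side'] [6.222e-01 2.176e-01 6.000e-04 8.460e-02] 12.7 [ -0.1   0.5   0.7   0.   -0.2 -10.9  -0.4   3.1]
hex_stand ['top', 'side'] [ 0.4676  0.1938 -0.0041 -0.2908] 5.6 [ 0.8  2.7 -1.6 -3.2  0.4 -0.3 -0.2  0.1]
glass_1 ['top'] [ 0.6213 -0.0093  0.      0.    ] 0.9 [ 0.7 -0.6 -0.7  0.7]
tin_1 ['top', 'side'] [ 0.6528 -0.1805 -0.0041  0.    ] 8.4 [ 4.1  2.8 -1.7 -0.9  0.7 -0.8 -2.   0.4]
```

Call:
play_rows --pt "0 0 0" --pt "0 0 0" --pt "0 0 0" --pt "0 0.9 0" --pt "-0.3 0.9 0" --pt "-0.3 0.9 0" --pt "-0.3 0.9 0" --pt "-0.3 0.9 0" --twist '[0.95, 0.95, 0.83, 0, 0, 0, 0, 0]' --fingers 1 --newtons 20

```text
t: 3.1
eef_pos: [0.2987, -0.5058, 0.2456]
ee_rot: [-3.142, 0.0, 3.141]
force: [-0.5, 0.2, -0.7]
width: 0.0876
gripper_force: 0.0
```

Call:
play_rows --pt "-0.3 0.9 0" --pt "-0.3 0.9 0" --pt "-0.3 0.9 0" --pt "-0.3 0.9 0" --pt "-0.3 0.9 0" --pt "-0.3 0.9 0" --pt "-0.3 0.9 0" --pt "-0.3 0.9 0" --twist '[0, 0, 0, 0, 0, 0, 0, 0]'

```text
t: 4.1
eef_pos: [0.3587, -0.3259, 0.2457]
ee_rot: [-3.141, 0.0, 3.141]
force: [-0.2, -1.1, 0.5]
width: 0.0877
gripper_force: 0.0
```

Call:
play_rows --pt "-0.3 0.9 0" --pt "-0.3 0.9 0" --pt "-0.3 0.9 0" --pt "-0.3 0.9 0" --pt "-0.3 0.9 0" --pt "-0.3 0.9 0" --pt "0 0 0" --pt "0 0 0" --twist '[0, 0, 0, 0, 0, 0, 0, 0]'

```text
t: 5.1
eef_pos: [0.4035, -0.1919, 0.2457]
ee_rot: [-3.142, 0.0, -3.142]
force: [0.4, -0.3, -0.6]
width: 0.0876
gripper_force: 0.0
```

```bash
cat >> h.py <<'E'
from scipy.spatial.transform import Rotation as Ro
def wframe():
    s=arm.get_state(); f=imaging.grab_frame('wrist')
    T=np.eye(4); T[:3,:3]=Ro.from_euler('xyz',s['ee_rot']).as_matrix(); T[:3,3]=s['eef_pos']
    f['W']=T@np.array(f['T_tool_cam']); return f,s
def wproj(f,X):
    c=(X-f['W'][:3,3])@f['W'][:3,:3]; r=np.hypot(c[:,0],c[:,1]); k=np.arctan2(r,c[:,2])/np.maximum(r,1e-9)
    return c[:,:2]*k[:,None]*[f['fx'],f['fy']]+[f['cx'],f['cy']]
def wback(f,uv,z):
    q=(np.array(uv,float)-[f['cx'],f['cy']])/[f['fx'],f['fy']]; th=np.hypot(*q)
    d=f['W'][:3,:3]@np.r_[q/max(th,1e-9)*np.sin(th),np.cos(th)]; C=f['W'][:3,3]; return (C+d*(z-C[2])/d[2])[:2]
E
python3 - <<'E'
from h import *
f,s=wframe(); print(f['fx'],f['cx'],f['cy'],f['W'].round(3).tolist())
cv2.imwrite('pics/w1.png',f['pixels'][:,:,::-1])
for n in SH:
    for d in models.boxes_of(n,'wrist')[:2]: print(n,np.round(d['extent']),round(d['confidence'],2),wback(f,d['extent'][:2],.012))
E
```

```text
371.64829954431775 326.4478764646939 236.98785603028745 [[-0.001, 0.954, 0.301, 0.322], [1.0, 0.0, 0.0, -0.191], [0.0, 0.301, -0.954, 0.386], [0.0, 0.0, 0.0, 1.0]]
pepper_mill [310. 249.  57.  83.] 0.65 [ 0.4532362  -0.20797108]
spice_jar [520. 270.  67.  37.] 0.56 [0.48162945 0.04190943]
round_stand [248. 337.  59.  78.] 0.71 [ 0.566624   -0.28421366]
round_stand [316. 228.  94.  90.] 0.62 [ 0.43082769 -0.20076132]
square_stand [496. 252.  88.  88.] 0.58 [0.45767641 0.00455933]
hex_stand [608. 253.  54.  67.] 0.71 [0.46219645 0.18762818]
glass_1 [447. 383.  10.  12.] 0.55 [ 0.64535319 -0.029168  ]
tin_1 [340. 378.  57.  32.] 0.95 [ 0.62788521 -0.17280437]
tin_1 [520. 271.  65.  35.] 0.37 [0.48321991 0.04281805]
```

View pics/w1.png

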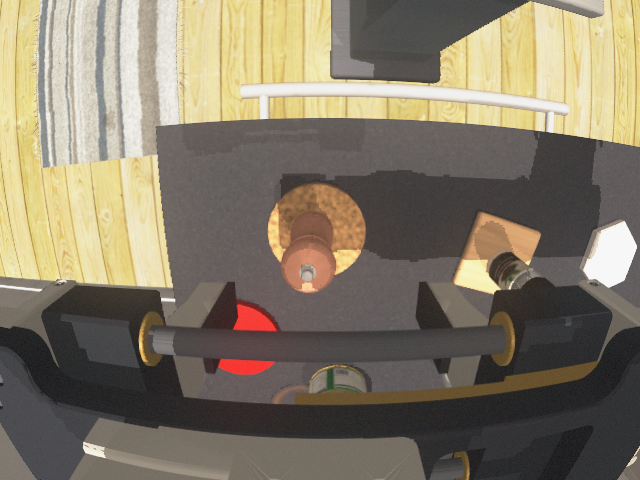

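Call:
play_rows --pt "-0.345 1 0" --pt "-0.345 1 0" --pt "-0.345 1 0" --pt "-0.345 1 0" --pt "-0.345 1 0" --pt "-0.345 1 0" --pt "-0.345 1 0" --pt "-0.345 1 0" --twist '[0, 0, 0, 0, 0, 0, 0, 0]'

```text
t: 6.6
eef_pos: [0.473, 0.0088, 0.2456]
ee_rot: [3.142, 0.0, 3.141]
force: [-0.0, 0.3, -1.0]
width: 0.0877
gripper_force: 0.0
```

Run:
```python
from h import *
f,s=wframe(); print(s['eef_pos'])
cv2.imwrite('pics/w2.png',f['pixels'][:,:,::-1])
for n in SH:
    for d in models.boxes_of(n,'wrist')[:2]: print(n,np.round(d['extent']),round(d['confidence'],2),wback(f,d['extent'][:2],.012))
g=imaging.grab_frame('side'); m=mask_of('pepper_mill','side')[0]
print('widths',m.sum(1)[m.any(1)])
c=cv2.resize(g['pixels'][185:275,370:470],None,fx=6,fy=6,interpolation=cv2.INTER_CUBIC); cv2.imwrite('pics/mill.png',c[:,:,::-1])
```

```text
[0.47296399 0.00882569 0.24555834]
pepper_mill [105. 181.  91.  61.] 0.88 [ 0.44229424 -0.24420687]
spice_jar [328. 223.  49.  68.] 0.84 [0.4939218 0.0123843]
round_stand [140. 173.  81.  89.] 0.79 [ 0.43593717 -0.19472663]
round_stand [ 92. 265.  67.  47.] 0.6 [ 0.54675718 -0.28485484]
square_stand [328. 194. 104. 106.] 0.97 [0.46381385 0.0121453 ]
square_stand [492. 202.  84.  94.] 0.24 [0.46996072 0.1920484 ]
oblong_stand [482. 302.  20.  14.] 0.58 [0.59229256 0.19708622]
oblong_stand [488. 313.  11.  10.] 0.57 [0.60752573 0.20878997]
hex_stand [493. 199.  86.  90.] 0.72 [0.46620323 0.193513  ]
glass_1 [308. 346.  84.  97.] 0.61 [ 0.64667907 -0.01133663]
tin_1 [328. 193. 102. 104.] 0.51 [0.46266772 0.01234843]
widths [ 1  5  8 12 15 17 18 20 20 20 20 20 19 19 18 18 18 19 17 17 17 17 16 16
 15 15 15 15 14 15 15 15 16 16 17 18 19 19 19 20 20 21 21 21 21 21 21 21
 21 20 18 16 11  6]
```

View pics/w2.png

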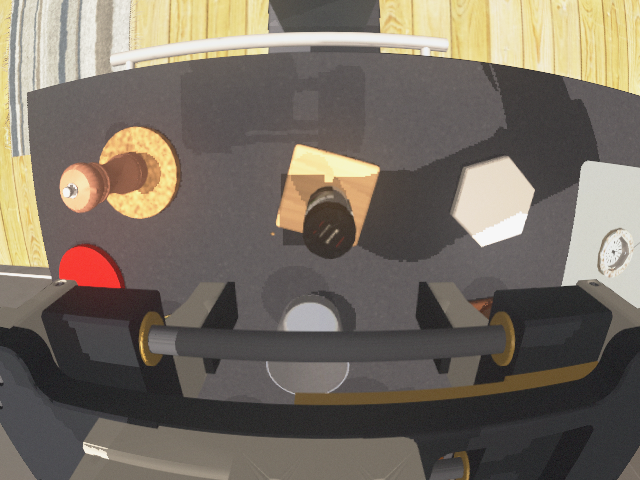

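View pics/mill.png

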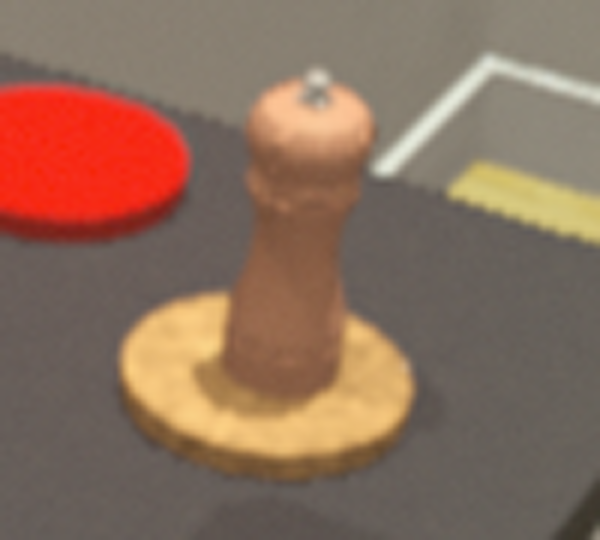

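```bash
cat >> h.py <<'E'
def wfit(f,n,ext,z,free=False,sides=(0,1,2,3)):
    fp,h=SH[n]; e=ext; o=np.array([e[0]-e[2]/2,e[1]-e[3]/2,e[0]+e[2]/2,e[1]+e[3]/2])
    def g(p):
        zz=p[2] if free else z
        X=np.r_[np.c_[fp+p[:2],np.full(len(fp),zz)],np.c_[fp+p[:2],np.full(len(fp),zz+h)]]
        u=wproj(f,X); return (np.r_[u.min(0),u.max(0)]-o)[list(sides)]
    r=least_squares(g,np.r_[wback(f,e[:2],z+h/2),[z] if free else []],diff_step=1e-4); return r.x.round(4),r.fun.round(1)
E
python3 - <<'E'
from h import *
f,s=wframe()
for n,z in (('spice_jar',.012),('pepper_mill',.012),('round_stand',0),('hex_stand',0)):
    for d in models.boxes_of(n,'wrist')[:1]: print(n,wfit(f,n,d['extent'],z),wfit(f,n,d['extent'],z,True))
for uv in ((296,144),(380,168),(357,247)): print(wback(f,uv,.012))
E
```

```text
spice_jar (array([0.4738, 0.0126]), array([-0.3, -4.2,  0.3,  3.4])) (array([ 0.4803,  0.0128, -0.0098]), array([ 1.8, -1.7, -1.8,  1.3]))
pepper_mill (array([ 0.429 , -0.1994]), array([-4.5, -2.4,  4.4,  2.2])) (array([ 0.4333, -0.2192, -0.0161]), array([-0.2,  0.4,  0.3, -0.3]))
round_stand (array([ 0.551 , -0.2951]), array([ -3.1, -13. ,   1.1,  15.2])) (array([ 0.598 , -0.385 , -0.1182]), array([ 6. , -4.8, -5.4,  5.1]))
hex_stand (array([0.4703, 0.1952]), array([ 2.3, -2.5, -2.5,  2.6])) (array([ 0.4707,  0.1963, -0.0024]), array([ 2.6, -2.2, -2.8,  2.3]))
[ 0.4119971  -0.02120112]
[0.43611585 0.06347938]
[0.52061563 0.04169066]
```

Call:
play_rows --pt "0 0.1 1" --pt "0 0 1" --pt "0 0 1" --pt "0 0 1" --pt "0 0 1" --pt "0 0 1" --pt "0 0 0.6" --pt "0 0 0" --twist '[0, 0, 0, 0, 0, 0, 0, 0]'

```text
t: 8.45
eef_pos: [0.4721, 0.0102, 0.0796]
ee_rot: [-3.141, -0.002, 3.141]
force: [-0.2, -0.0, 0.2]
width: 0.0875
gripper_force: 0.0
```

Call:
play_rows --pt "0 0 0" --pt "0 0 0" --pt "0 0 0" --pt "0 0 0" --pt "0 0 0" --pt "0 0 0" --twist '[0, 0, 0, 0, 0, 0]' --fingers 0.3 --newtons 20

```text
t: 9.2
eef_pos: [0.4728, 0.0105, 0.0806]
ee_rot: [3.142, 0.0, 3.141]
force: [-0.2, 0.3, 0.7]
width: 0.0407
gripper_force: 20.0
```

Call:
play_rows --pt "0 0 -0.7" --pt "0 0 -0.8" --pt "0.1 0.5 0" --pt "0.1 0.9 0" --pt "0 0.95 0" --pt "0 0.95 0" --pt "0 0.95 0" --pt "0 0.95 0" --twist '[0, 0, 0, 0, 0, 0, 0, 0]'

```text
t: 10.2
eef_pos: [0.467, 0.1415, 0.1171]
ee_rot: [-3.141, -0.001, 3.141]
force: [-0.9, 0.3, -0.7]
width: 0.0406
gripper_force: 20.0
```

Call:
play_rows --pt "0 0.95 0" --pt "0 0.75 0" --pt "0 0.4 0" --pt "0 0 0" --pt "0 0 0.8" --pt "0 0 0.4" --pt "0 0 0.2" --pt "0 0 0" --twist '[0, 0, 0, 0, 0, 0, 0, 0]'

```text
t: 11.2
eef_pos: [0.4679, 0.1927, 0.083]
ee_rot: [-3.141, -0.0, 3.141]
force: [0.2, -0.2, -0.4]
width: 0.0403
gripper_force: 20.0
```

Call:
play_rows --pt "0 0 0.06" --pt "0 0 0.05" --pt "0 0 0" --twist '[0, 0, 0]'

```text
t: 11.58
eef_pos: [0.4681, 0.1932, 0.0807]
ee_rot: [3.141, 0.001, 3.141]
force: [-0.2, -0.3, 0.8]
width: 0.0404
gripper_force: 20.0
```

Call:
play_rows --pt "0 0 0" --pt "0 0 0" --pt "0 0 0" --pt "0 0 0" --twist '[0, 0, 0, 0]' --fingers 1

```text
t: 12.08
eef_pos: [0.4679, 0.193, 0.0803]
ee_rot: [3.142, -0.0, 3.141]
force: [0.7, -0.2, 0.5]
width: 0.075
gripper_force: 0.0
```

Call:
play_rows --pt "0 0 -0.8" --pt "0 0 -1" --pt "0 0 -1" --pt "0 0 -1" --pt "0 0 -1" --pt "0 0 -1" --pt "0 0 -0.8" --pt "0 0 0" --twist '[0, 0, 0, 0, 0, 0, 0, 0]'

```text
t: 13.08
eef_pos: [0.4685, 0.1935, 0.2469]
ee_rot: [3.14, 0.002, 3.141]
force: [0.0, -0.2, -0.8]
width: 0.0879
gripper_force: 0.0
```

Call:
play_rows --pt "0.1 -0.9 0" --pt "0.1 -0.9 0" --pt "0.1 -0.9 0" --pt "0.1 -0.9 0" --pt "0.1 -0.9 0" --pt "0.1 -0.9 0" --pt "0.1 -0.9 0" --pt "0 0 0" --twist '[0, 0, 0, 0, 0, 0, 0, 0]'

```text
t: 14.08
eef_pos: [0.4498, 0.0336, 0.2454]
ee_rot: [3.141, 0.0, 3.139]
force: [-0.2, 0.2, -0.0]
width: 0.0875
gripper_force: 0.0
```

```bash
cat > st.py <<'E'
from h import *
def polyfit(f,n,near,z=.012):
    # mask centroid on top plane via min-area rect / contour, projected to world
    for d in models.silhouettes(n,'wrist'):
        m=d['pixels'].astype(np.uint8)
        c=max(cv2.findContours(m,0,cv2.CHAIN_APPROX_NONE)[0],key=cv2.contourArea)[:,0]
        P=np.array([wback(f,u,z) for u in c],np.float32)
        h=cv2.convexHull(P); r=cv2.minAreaRect(h); cc=cv2.minEnclosingCircle(h)
        if np.hypot(*(np.array(r[0])-near))<.06:
            print(n,'rect',np.round(r[0],4),np.round(r[1],4),round(r[2],1),'circ',np.round(cc[0],4),round(cc[1],4),round(d['confidence'],2))
E
python3 - <<'E'
from st import *
f,s=wframe(); print(s['eef_pos'])
polyfit(f,'square_stand',(.465,.011)); polyfit(f,'round_stand',(.432,-.203)); polyfit(f,'hex_stand',(.467,.194))
for n in('pepper_mill','spice_jar'):
    for d in models.boxes_of(n,'wrist')[:2]: print(n,d['extent'],round(d['confidence'],2),wfit(f,n,d['extent'],.012))
E
```

```text
[0.44978856 0.03363429 0.24538662]
square_stand rect [0.4655 0.0103] [0.0908 0.0914] 74.7 circ [0.4653 0.0096] 0.0611 0.72
round_stand rect [ 0.4347 -0.1963] [0.1034 0.1027] 10.3 circ [ 0.4338 -0.1991] 0.0543 0.72
hex_stand rect [0.4636 0.1904] [0.0945 0.0928] 47.9 circ [0.4681 0.194 ] 0.0531 0.81
pepper_mill [88.5, 204.5, 86.9, 64.8] 0.88 (array([ 0.4282, -0.1959]), array([-6.6, -2.9,  6.2,  2.9]))
spice_jar [496.5, 241.5, 77.2, 61.4] 0.88 (array([0.4703, 0.1966]), array([-1.7, -6.4,  1.9,  5.6]))
```

Call:
play_rows --pt "0.1 -1 0" --pt "0.1 -1 0" --pt "0.1 -1 0" --pt "0.1 -1 0" --pt "0.1 -1 0" --pt "0.1 -1 0" --pt "0.1 -1 0" --pt "0.1 -1 0" --twist '[0, 0, 0, 0, 0, 0, 0, 0]'

```text
t: 15.38
eef_pos: [0.4303, -0.1649, 0.2453]
ee_rot: [-3.142, -0.0, -3.141]
force: [0.6, 0.0, -0.9]
width: 0.0877
gripper_force: 0.0
```

Call:
play_rows --pt "0 -1 0" --pt "0 -0.8 0" --pt "0 0 0" --pt "0 0 0" --twist '[0, 0, 0, 0]'

```text
t: 15.88
eef_pos: [0.4301, -0.209, 0.2451]
ee_rot: [3.141, -0.0, 3.141]
force: [1.0, -0.7, 0.5]
width: 0.0873
gripper_force: 0.0
```

Run:
```python
from st import *
f,s=wframe(); print(s['eef_pos'])
polyfit(f,'round_stand',(.432,-.203))
for n in('pepper_mill',):
    for d in models.boxes_of(n,'wrist')[:2]: print(n,d['extent'],round(d['confidence'],2),wfit(f,n,d['extent'],.012),wfit(f,n,d['extent'],.012,True))
c=f['pixels'][150:350,220:440]; cv2.imwrite('pics/w3.png',cv2.resize(c,None,fx=3,fy=3,interpolation=cv2.INTER_CUBIC)[:,:,::-1])
```

```text
[ 0.43014674 -0.20903168  0.24514106]
round_stand rect [ 0.4293 -0.2006] [0.1034 0.0933] 83.5 circ [ 0.4345 -0.2011] 0.0524 0.98
pepper_mill [329.6, 224.1, 57.0, 80.1] 0.79 (array([ 0.4292, -0.2053]), array([-2.3, -3. ,  2.3,  2.4])) (array([ 0.4357, -0.2051, -0.0091]), array([ 0., -0., -0.,  0.]))
```

View pics/w3.png

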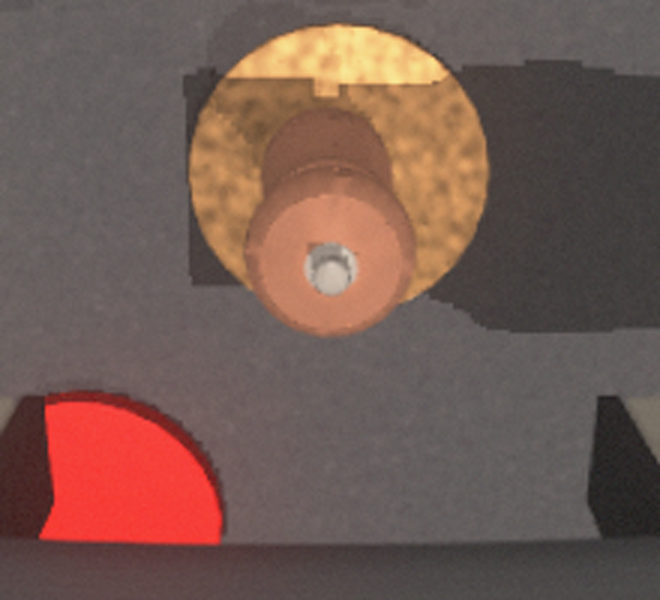

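Run:
```python
from st import *
f,s=wframe()
print(wback(f,(330,239.5),.130),wback(f,(330,236),.115),wback(f,(330.5,195),.045), s['eef_pos'])
```

```text
[ 0.43155972 -0.20481707] [ 0.43359351 -0.20466572] [ 0.41543948 -0.20357963] [ 0.43019218 -0.2088651   0.2453673 ]
```

Call:
play_rows --pt "-0.07 0.16 0.6" --pt "0 0 1" --pt "0 0 1" --pt "0 0 1" --pt "0 0 1" --pt "0 0 0.7" --pt "0 0 0.27" --pt "0 0 0" --twist '[0, 0, 0, 0, 0, 0, 0, 0]'

```text
t: 17.08
eef_pos: [0.4316, -0.2053, 0.1056]
ee_rot: [3.142, -0.001, 3.141]
force: [-0.7, -0.7, 0.1]
width: 0.0877
gripper_force: 0.0
```

Call:
play_rows --pt "0 0 0" --pt "0 0 0" --pt "0 0 0" --pt "0 0 0" --pt "0 0 0" --pt "0 0 0" --twist '[0, 0, 0, 0, 0, 0]' --fingers 0.35 --newtons 25

```text
t: 17.82
eef_pos: [0.4319, -0.2056, 0.1062]
ee_rot: [-3.141, 0.0, 3.141]
force: [-0.7, -1.6, 1.1]
width: 0.0421
gripper_force: 25.0
```

Call:
play_rows --pt "0 0 -0.3" --pt "0 0 -0.5" --pt "0 0 -0.5" --pt "0 0 -0.3" --pt "0 0 0" --twist '[0, 0, 0, 0, 0]'

```text
t: 18.45
eef_pos: [0.4322, -0.2055, 0.1469]
ee_rot: [-3.142, 0.002, 3.141]
force: [0.3, 0.0, -4.5]
width: 0.0421
gripper_force: 25.0
```

Call:
play_rows --pt "-0.1 0.4 0" --pt "-0.14 0.8 0" --pt "-0.15 0.9 0" --pt "-0.15 0.9 0" --pt "-0.15 0.9 0" --pt "-0.15 0.9 0" --pt "-0.15 0.9 0" --pt "-0.15 0.9 0" --twist '[0, 0, 0, 0, 0, 0, 0, 0]'

```text
t: 19.45
eef_pos: [0.4602, -0.0393, 0.1456]
ee_rot: [-3.141, -0.001, 3.141]
force: [1.2, 0.6, -3.0]
width: 0.042
gripper_force: 25.0
```

Call:
play_rows --pt "-0.1 0.9 0" --pt "-0.1 0.7 0" --pt "0 0.42 0" --pt "0 0 0" --pt "0 0 0" --twist '[0, 0, 0, 0, 0]'

```text
t: 20.08
eef_pos: [0.4653, 0.0097, 0.146]
ee_rot: [-3.141, -0.0, 3.141]
force: [0.6, -0.2, -4.0]
width: 0.0421
gripper_force: 25.0
```

Run:
```python
from h import *
g=imaging.grab_frame('side'); c=cv2.resize(g['pixels'][180:340,260:440],None,fx=3.5,fy=3.5,interpolation=cv2.INTER_CUBIC); cv2.imwrite('pics/s1.png',c[:,:,::-1])
print(arm.get_state()['eef_pos'],arm.get_state()['width'])
```

```text
[0.46526129 0.00955513 0.14599557] 0.04211064234714776
```

View pics/s1.png

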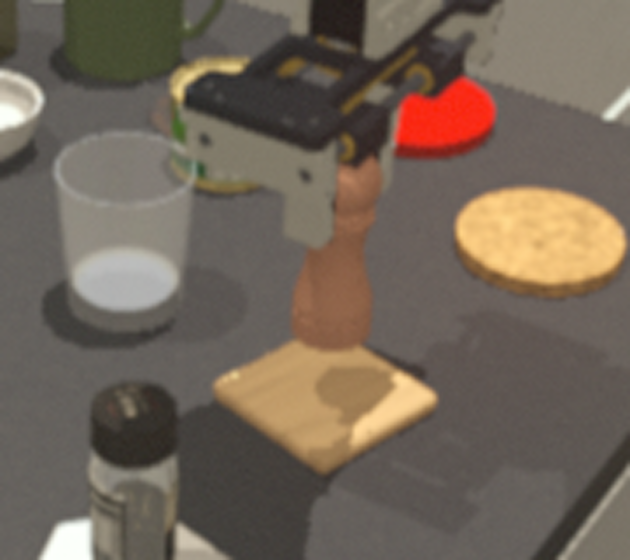

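Run:
```python
from h import *
g=imaging.grab_frame('side')
for x in (.4655,.475): print(proj(g,np.array([[x,.0098,z] for z in (.052,.075,.10,.13,.15)])).round(1).tolist())
m=mask_of('pepper_mill','side'); m,cf,e=m; print(cf,e)
for r in range(225,282,5):
    c=np.where(m[r])[0]; print(r,c.min() if len(c) else None,c.max() if len(c) else None)
```

```text
[[353.9, 273.9], [354.5, 264.1], [355.3, 253.1], [356.3, 239.6], [356.9, 230.4]]
[[349.6, 272.2], [350.2, 262.4], [350.9, 251.5], [351.8, 238.0], [352.4, 228.8]]
0.68 [356.2, 253.8, 26.8, 57.2]
225 None None
230 357 367
235 357 367
240 356 366
245 356 365
250 351 363
255 347 364
260 345 365
265 344 365
270 342 364
275 344 364
280 352 356
```

Call:
play_rows --pt "0 0 0.4" --pt "0 0 0.5" --pt "0 0 0.3" --pt "0 0 0.15" --pt "0 0 0.1" --pt "0 0 0.05" --pt "0 0 0.05" --pt "0 0 0" --twist '[0, 0, 0, 0, 0, 0, 0, 0]'

```text
t: 21.22
eef_pos: [0.4655, 0.01, 0.1074]
ee_rot: [3.141, 0.0, 3.141]
force: [0.2, 0.3, -3.7]
width: 0.0422
gripper_force: 25.0
```

Call:
play_rows --pt "0 0 0.04" --pt "0 0 0.04" --pt "0 0 0" --twist '[0, 0, 0]'

```text
t: 21.6
eef_pos: [0.4664, 0.0101, 0.1061]
ee_rot: [3.141, 0.002, 3.141]
force: [0.1, -1.0, 5.4]
width: 0.0424
gripper_force: 25.0
```

Call:
play_rows --pt "0 0 0" --pt "0 0 0" --twist '[0, 0]' --newtons 4

```text
t: 21.85
eef_pos: [0.466, 0.0101, 0.1059]
ee_rot: [3.141, 0.001, 3.141]
force: [-0.4, -0.5, 5.3]
width: 0.0436
gripper_force: 4.0
```

Call:
play_rows --pt "0 0 0" --pt "0 0 0" --pt "0 0 0" --pt "0 0 0" --twist '[0, 0, 0, 0]' --fingers 1

```text
t: 22.35
eef_pos: [0.4654, 0.01, 0.1052]
ee_rot: [-3.142, -0.0, 3.141]
force: [-0.7, 0.5, 0.1]
width: 0.0773
gripper_force: 0.0
```

Call:
play_rows --pt "0 0 -0.5" --pt "0 0 -1" --pt "0 0 -1" --pt "0 0 -1" --pt "0 0 -1" --pt "0 0 -1" --pt "0 0 0" --pt "0 0 0" --twist '[0, 0, 0, 0, 0, 0, 0, 0]'

```text
t: 23.35
eef_pos: [0.4652, 0.0099, 0.243]
ee_rot: [3.141, 0.0, 3.141]
force: [0.4, -0.3, -0.8]
width: 0.0872
gripper_force: 0.0
```

Run:
```python
from st import *
f,s=wframe(); print(s['eef_pos'])
polyfit(f,'square_stand',(.465,.011)); polyfit(f,'hex_stand',(.467,.194))
for n in('pepper_mill','spice_jar'):
    for d in models.boxes_of(n,'wrist')[:2]: print(n,d['extent'],round(d['confidence'],2),wfit(f,n,d['extent'],.012))
cv2.imwrite('pics/w4.png',f['pixels'][:,:,::-1])
```

```text
[0.46518297 0.00994463 0.24297009]
square_stand rect [0.4653 0.0101] [0.0905 0.0908] 74.9 circ [0.4651 0.0106] 0.0609 0.57
hex_stand rect [0.4658 0.1923] [0.1014 0.093 ] 48.3 circ [0.4684 0.194 ] 0.0538 0.67
pepper_mill [325.9, 221.6, 58.5, 74.3] 0.93 (array([0.4611, 0.0111]), array([-1.9, -6.2,  1.9,  4.9]))
spice_jar [519.5, 226.9, 83.6, 62.5] 0.64 (array([0.47  , 0.1958]), array([-0.3, -4. ,  0.5,  3.4]))
spice_jar [307.9, 353.3, 84.0, 101.2] 0.63 (array([ 0.605 , -0.0053]), array([ 19.6,   4.8, -19.3,  -6.6]))
```

View pics/w4.png

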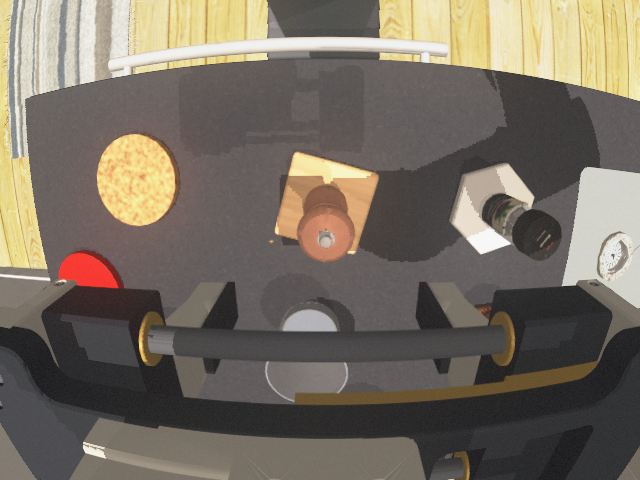

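Call:
play_rows --pt "-0.6 0.8 0" --pt "-0.75 0.95 0" --pt "-0.75 0.95 0" --pt "-0.75 0.95 0" --pt "-0.75 0.95 0" --pt "-0.75 0.95 0" --pt "-0.75 0.95 0" --pt "-0.75 0.95 0" --twist '[0, 0, 0, 0, 0, 0, 0, 0]'

```text
t: 24.6
eef_pos: [0.6128, 0.1979, 0.242]
ee_rot: [-3.141, -0.001, 3.141]
force: [1.8, -0.5, 0.6]
width: 0.0877
gripper_force: 0.0
```

Call:
play_rows --pt "-0.25 0.9 0" --pt "0 0 0" --pt "0 0 0" --twist '[0, 0, 0]'

```text
t: 24.98
eef_pos: [0.6177, 0.2189, 0.2425]
ee_rot: [-3.141, -0.001, 3.141]
force: [0.1, -0.4, -0.8]
width: 0.0878
gripper_force: 0.0
```

Run:
```python
from st import *
f,s=wframe(); print(s['eef_pos'],s['q'])
polyfit(f,'oblong_stand',(.62,.218)); polyfit(f,'round_stand',(.432,-.203))
for n in('candle_jar','spice_jar'):
    for d in models.boxes_of(n,'wrist')[:2]: print(n,d['extent'],round(d['confidence'],2),wfit(f,n,d['extent'],.012),wfit(f,n,d['extent'],.012,True))
cv2.imwrite('pics/w5.png',f['pixels'][:,:,::-1])
```

```text
[0.61770664 0.21889728 0.24254637] [ 6.37543800e-01  3.28779030e-01 -3.87508982e-02 -7.04197366e-05
 -1.20389823e+00 -2.20855475e+00]
oblong_stand rect [0.6207 0.256 ] [0.0757 0.0632] 6.0 circ [0.6213 0.2542] 0.0478 0.69
round_stand rect [ 0.4364 -0.1761] [0.105  0.0708] 0.6 circ [ 0.4355 -0.1918] 0.054 0.93
candle_jar [28.7, 239.4, 51.9, 67.5] 0.62 (array([ 0.643 , -0.1421]), array([-13.1,  -2.3,  10.4,   3.3])) (array([ 0.67  , -0.2301, -0.0714]), array([-4.4,  4.6,  4.2, -4.3]))
candle_jar [330.0, 222.9, 82.7, 90.6] 0.59 (array([0.624 , 0.2233]), array([-0.2, -1.3,  0.2,  1.2])) (array([0.6255, 0.2234, 0.0068]), array([ 0.5, -0.6, -0.5,  0.5]))
spice_jar [291.4, 41.2, 59.8, 64.3] 0.72 (array([0.4695, 0.1948]), array([-0.1, -3.2,  0. ,  4.1])) (array([ 0.4643,  0.1925, -0.0087]), array([ 1.5, -1.3, -2. ,  1.6]))
```

View pics/w5.png

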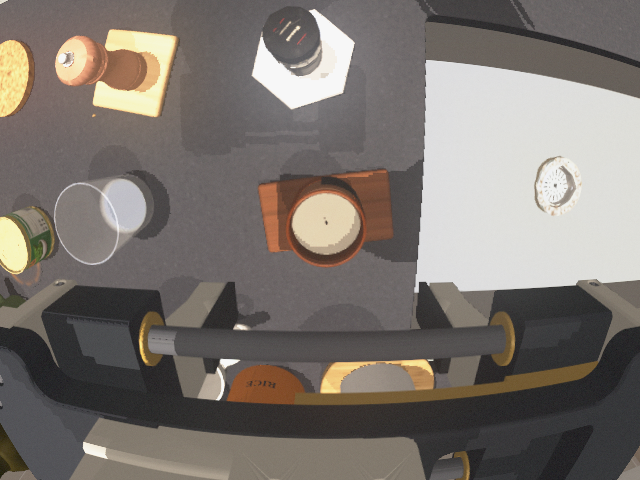

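Call:
play_rows --pt "-0.18 0.12 0.8" --pt "0 0 1" --pt "0 0 1" --pt "0 0 1" --pt "0 0 1" --pt "0 0 1" --pt "0 0 1" --pt "0 0 0" --twist '[0, 0, 0, 0, 0, 0, 0, 0]'

```text
t: 26.22
eef_pos: [0.621, 0.2205, 0.0698]
ee_rot: [-3.139, -0.004, 3.14]
force: [-0.1, 0.9, -0.8]
width: 0.0879
gripper_force: 0.0
```

Call:
play_rows --pt "0 0 0.5" --pt "0 0 0" --pt "0 0 0" --twist '[0, 0, 0]'

```text
t: 26.6
eef_pos: [0.623, 0.2218, 0.0609]
ee_rot: [3.141, 0.001, 3.141]
force: [-0.0, 1.3, 0.7]
width: 0.0876
gripper_force: 0.0
```

Call:
play_rows --pt "0 0 0" --pt "0 0 0" --pt "0 0 0" --pt "0 0 0" --pt "0 0 0" --twist '[0, 0, 0, 0, 0]' --fingers 0.6 --newtons 25

```text
t: 27.22
eef_pos: [0.6227, 0.2214, 0.0608]
ee_rot: [-3.141, 0.0, 3.141]
force: [0.1, -2.5, 6.2]
width: 0.0681
gripper_force: 25.0
```

Run:
```python
from st import *
f,s=wframe()
f['W'][:3,3]+=0
import json
# corners seen in w5, pose then: TCP (.6177,.2189,.2425), yaw pi
T=np.eye(4);T[:3,:3]=Ro.from_euler('xyz',[np.pi,0,np.pi]).as_matrix();T[:3,3]=[.6177,.2189,.2425]
f['W']=T@np.array(f['T_tool_cam'])
P=[wback(f,u,.012) for u in((259,184),(388,168.5),(393,238),(268,251))]; print(np.round(P,4),np.mean(P,0))
```

```text
[[0.5969 0.1518]
 [0.581  0.2824]
 [0.6545 0.2908]
 [0.6691 0.1581]] [0.62537721 0.2207782 ]
```

Call:
play_rows --pt "0 0 -0.5" --pt "0 0 -0.9" --pt "0 0 -0.9" --pt "0 0 -0.9" --pt "0 0 -0.9" --pt "0 0 -0.9" --pt "0 0 -0.9" --pt "0 0 -0.1" --twist '[0, 0, 0, 0, 0, 0, 0, 0]'

```text
t: 28.28
eef_pos: [0.6232, 0.2224, 0.2122]
ee_rot: [3.139, 0.003, 3.141]
force: [-0.1, 0.3, -3.2]
width: 0.0681
gripper_force: 25.0
```

Call:
play_rows --pt "0.2 -0.5 0" --pt "0.4 -0.9 0" --pt "0.4 -0.9 0" --pt "0.4 -0.9 0" --pt "0.4 -0.9 0" --pt "0.4 -0.9 0" --pt "0.4 -0.9 0" --pt "0.4 -0.9 0" --twist '[0, 0, 0, 0, 0, 0, 0, 0]'

```text
t: 29.28
eef_pos: [0.5469, 0.0502, 0.2104]
ee_rot: [3.142, 0.0, 3.141]
force: [0.7, -0.3, -3.1]
width: 0.0683
gripper_force: 25.0
```

Call:
play_rows --pt "0.42 -0.9 0" --pt "0.42 -0.9 0" --pt "0.42 -0.9 0" --pt "0.42 -0.9 0" --pt "0.42 -0.9 0" --pt "0.42 -0.9 0" --pt "0.42 -0.9 0" --pt "0.42 -0.9 0" --twist '[0, 0, 0, 0, 0, 0, 0, 0]'

```text
t: 30.28
eef_pos: [0.4625, -0.1296, 0.2104]
ee_rot: [-3.142, 0.0, 3.141]
force: [0.4, -0.1, -3.7]
width: 0.0682
gripper_force: 25.0
```

Call:
play_rows --pt "0.42 -0.9 0" --pt "0.4 -0.9 0" --pt "0.2 -0.8 0" --pt "0.2 -0.4 0" --pt "0 0 0" --pt "0 0 0" --twist '[0, 0, 0, 0, 0, 0]'

```text
t: 31.02
eef_pos: [0.4329, -0.203, 0.2103]
ee_rot: [3.141, 0.0, 3.141]
force: [-0.3, -0.1, -3.5]
width: 0.0679
gripper_force: 25.0
```

Run:
```python
from st import *
f,s=wframe(); print(s['eef_pos'],s['width'])
polyfit(f,'round_stand',(.432,-.203))
for n in('candle_jar',):
    for d in models.boxes_of(n,'wrist')[:2]: print(n,d['extent'],round(d['confidence'],2),wfit(f,n,d['extent'],s['eef_pos'][2]-.0488),wfit(f,n,d['extent'],.16,True))
```

```text
[ 0.43289045 -0.20301499  0.210333  ] 0.06787229798232434
round_stand rect [ 0.4194 -0.2014] [0.1033 0.0722] 90.0 circ [ 0.4336 -0.2011] 0.0525 0.73
candle_jar [329.4, 305.6, 176.7, 174.2] 0.91 (array([ 0.4278, -0.2005]), array([ -5.8, -14.8,   5.9,  18.6])) (array([ 0.4362, -0.2003,  0.1441]), array([ 5.7, -6.8, -5.7,  5.7]))
```

Call:
play_rows --pt "0 0.04 0.6" --pt "0 0 0.9" --pt "0 0 0.9" --pt "0 0 0.9" --pt "0 0 0.9" --pt "0 0 0.8" --pt "0 0 0.5" --pt "0 0 0.3" --twist '[0, 0, 0, 0, 0, 0, 0, 0]'

```text
t: 32.17
eef_pos: [0.4326, -0.2021, 0.0644]
ee_rot: [-3.142, -0.001, 3.141]
force: [0.2, 0.6, -3.2]
width: 0.068
gripper_force: 25.0
```

Call:
play_rows --pt "0 0 0.08" --pt "0 0 0.04" --pt "0 0 0.04" --pt "0 0 0" --twist '[0, 0, 0, 0]'

```text
t: 32.67
eef_pos: [0.433, -0.2023, 0.0616]
ee_rot: [-3.142, 0.001, 3.141]
force: [0.8, 0.6, -2.7]
width: 0.0682
gripper_force: 25.0
```

Call:
play_rows --pt "0 0 0.04" --pt "0 0 0.04" --pt "0 0 0" --twist '[0, 0, 0]'

```text
t: 33.05
eef_pos: [0.4332, -0.2022, 0.0607]
ee_rot: [-3.141, 0.001, 3.141]
force: [-5.1, 4.1, 15.2]
width: 0.0683
gripper_force: 25.0
```

Call:
play_rows --pt "0 0 0" --pt "0 0 0" --pt "0 0 0" --pt "0 0 0" --twist '[0, 0, 0, 0]' --fingers 1

```text
t: 33.55
eef_pos: [0.4328, -0.2023, 0.0592]
ee_rot: [-3.142, -0.0, 3.141]
force: [0.4, -0.5, -0.2]
width: 0.0873
gripper_force: 0.0
```

Call:
play_rows --pt "0 0 -0.5" --pt "0 0 -1" --pt "0 0 -1" --pt "0 0 -1" --pt "0 0 -1" --pt "0 0 -1" --pt "0 0 -1" --pt "0 0 -0.9" --twist '[0, 0, 0, 0, 0, 0, 0, 0]'

```text
t: 34.55
eef_pos: [0.4327, -0.2023, 0.2462]
ee_rot: [-3.141, 0.001, 3.141]
force: [0.2, 1.1, -0.0]
width: 0.088
gripper_force: 0.0
```

Run:
```python
from st import *
f,s=wframe(); print(s['eef_pos'],s['width'])
polyfit(f,'round_stand',(.432,-.203))
for n in('candle_jar','pepper_mill'):
    for d in models.boxes_of(n,'wrist')[:2]: print(n,d['extent'],round(d['confidence'],2),wfit(f,n,d['extent'],.012))
```

```text
[ 0.43269653 -0.20228146  0.24623354] 0.08803433393438043
round_stand rect [ 0.4217 -0.2017] [0.0764 0.1039] 1.4 circ [ 0.4347 -0.2014] 0.0522 0.81
candle_jar [329.2, 214.4, 79.6, 86.6] 0.83 (array([ 0.4321, -0.1985]), array([-1.5, -2.4,  1.6,  2.3]))
pepper_mill [535.5, 249.9, 83.1, 69.4] 0.73 (array([0.459 , 0.0029]), array([-5.4, -6.2,  5.8,  5.9]))
```

Call:
play_rows --pt "-0.09 0.95 0" --pt "-0.09 0.95 0" --pt "-0.09 0.95 0" --pt "-0.09 0.95 0" --pt "-0.09 0.95 0" --pt "-0.09 0.95 0" --pt "-0.09 0.95 0" --pt "-0.09 0.95 0" --twist '[0, 0, 0, 0, 0, 0, 0, 0]'

```text
t: 35.75
eef_pos: [0.4504, -0.0116, 0.2436]
ee_rot: [-3.141, -0.001, 3.141]
force: [-0.2, -0.4, 0.4]
width: 0.0874
gripper_force: 0.0
```

Call:
play_rows --pt "-0.09 0.95 0" --pt "-0.09 0.95 0" --pt "-0.09 0.95 0" --pt "-0.09 0.95 0" --pt "-0.09 0.95 0" --pt "-0.09 0.95 0" --pt "-0.09 0.95 0" --pt "-0.07 0.95 0" --twist '[0, 0, 0, 0, 0, 0, 0, 0]'

```text
t: 36.75
eef_pos: [0.4685, 0.1788, 0.244]
ee_rot: [-3.141, -0.001, 3.141]
force: [-0.8, 0.9, -0.5]
width: 0.0875
gripper_force: 0.0
```

Call:
play_rows --pt "0 0.62 0" --pt "0 0 0" --pt "0 0 0" --twist '[0, 0, 0]'

```text
t: 37.12
eef_pos: [0.4684, 0.193, 0.2442]
ee_rot: [-3.141, -0.0, 3.141]
force: [0.2, -0.6, 0.3]
width: 0.0872
gripper_force: 0.0
```

Run:
```python
from st import *
f,s=wframe(); print(s['eef_pos'],s['width'])
polyfit(f,'oblong_stand',(.62,.218))
for n in('spice_jar','pepper_mill'):
    for d in models.boxes_of(n,'wrist')[:2]: print(n,d['extent'],round(d['confidence'],2),wfit(f,n,d['extent'],.012))
g=imaging.grab_frame('top'); m=mask_of('oblong_stand','top')
if m:
    c=cv2.findContours(m[0],0,cv2.CHAIN_APPROX_NONE)[0][0][:,0]; P=np.array([back(g,u,.012) for u in c],np.float32); print(cv2.minAreaRect(P))
```

```text
[0.46843779 0.19301291 0.2442179 ] 0.0871869197698716
oblong_stand rect [0.6045 0.2177] [0.041  0.1339] 5.6 circ [0.6059 0.2183] 0.0686 0.68
spice_jar [328.0, 223.3, 50.8, 65.0] 0.95 (array([0.47  , 0.1956]), array([-1.8, -5.7,  1.8,  4.7]))
pepper_mill [133.7, 218.2, 87.5, 73.3] 0.81 (array([0.4616, 0.018 ]), array([-4.9, -2.1,  5.1,  2.1]))
((0.6251424551010132, 0.2160511612892151), (0.07647395133972168, 0.13504748046398163), 6.928925037384033)
```

Call:
play_rows --pt "0 0.03 0.6" --pt "0 0 1" --pt "0 0 1" --pt "0 0 1" --pt "0 0 1" --pt "0 0 1" --pt "0 0 0.95" --pt "0 0 0" --twist '[0, 0, 0, 0, 0, 0, 0, 0]'

```text
t: 38.42
eef_pos: [0.4672, 0.1927, 0.0783]
ee_rot: [-3.138, -0.004, 3.14]
force: [0.3, -0.1, -0.6]
width: 0.0878
gripper_force: 0.0
```

Call:
play_rows --pt "0 0 0" --pt "0 0 0" --pt "0 0 0" --pt "0 0 0" --pt "0 0 0" --pt "0 0 0" --twist '[0, 0, 0, 0, 0, 0]' --fingers 0.3 --newtons 20

```text
t: 39.17
eef_pos: [0.4687, 0.194, 0.0807]
ee_rot: [3.142, 0.0, 3.141]
force: [-0.2, -0.5, 2.4]
width: 0.0406
gripper_force: 20.0
```

Call:
play_rows --pt "0 0 -0.5" --pt "0 0 -0.8" --pt "0 0 -0.4" --pt "-0.5 0.1 0" --pt "-0.8 0.1 0" --pt "-0.9 0.1 0" --pt "-0.9 0.1 0" --pt "-0.9 0.1 0" --twist '[0, 0, 0, 0, 0, 0, 0, 0]'

```text
t: 40.17
eef_pos: [0.5697, 0.2063, 0.1221]
ee_rot: [-3.141, -0.001, 3.141]
force: [-0.5, 0.5, -0.5]
width: 0.0404
gripper_force: 20.0
```

Call:
play_rows --pt "-0.9 0.15 0" --pt "-0.8 0.15 0" --pt "-0.5 0.14 0" --pt "0 0 0" --pt "0 0 0.6" --pt "0 0 0.6" --pt "0 0 0.3" --pt "0 0 0" --twist '[0, 0, 0, 0, 0, 0, 0, 0]'

```text
t: 41.18
eef_pos: [0.623, 0.2171, 0.0846]
ee_rot: [-3.141, -0.001, 3.141]
force: [-0.2, -0.1, -0.6]
width: 0.0405
gripper_force: 20.0
```

Call:
play_rows --pt "0 0 0.06" --pt "0 0 0.06" --pt "0 0 0" --twist '[0, 0, 0]'

```text
t: 41.55
eef_pos: [0.6237, 0.2174, 0.0827]
ee_rot: [3.141, 0.0, 3.141]
force: [0.1, -0.2, -1.2]
width: 0.0409
gripper_force: 20.0
```

Call:
play_rows --pt "0 0 0.05" --pt "0 0 0.05" --pt "0 0 0" --twist '[0, 0, 0]'

```text
t: 41.92
eef_pos: [0.6238, 0.2174, 0.0807]
ee_rot: [3.141, 0.001, 3.141]
force: [-2.4, 0.5, 4.3]
width: 0.0408
gripper_force: 20.0
```

Call:
play_rows --pt "0 0 0" --pt "0 0 0" --pt "0 0 0" --pt "0 0 0" --twist '[0, 0, 0, 0]' --fingers 1

```text
t: 42.42
eef_pos: [0.6236, 0.2174, 0.08]
ee_rot: [-3.142, -0.0, 3.141]
force: [-0.2, 0.1, -0.9]
width: 0.075
gripper_force: 0.0
```

Call:
play_rows --pt "0 0 -0.5" --pt "0 0 -1" --pt "0 0 -1" --pt "0 0 -1" --pt "0 0 -1" --pt "0 0 -1" --pt "0 0 -1" --pt "0 0 0" --twist '[0, 0, 0, 0, 0, 0, 0, 0]'

```text
t: 43.42
eef_pos: [0.6247, 0.2179, 0.2462]
ee_rot: [3.139, 0.005, 3.141]
force: [-0.1, -0.1, -1.3]
width: 0.0876
gripper_force: 0.0
```

Call:
play_rows --pt "0.9 -0.5 0" --pt "0.9 -0.5 0" --pt "0.9 -0.5 0" --pt "0.9 -0.5 0" --pt "0.9 -0.5 0" --pt "0 -0.5 0" --pt "0 0 0" --pt "0 0 0" --twist '[0, 0, 0, 0, 0, 0, 0, 0]'

```text
t: 44.42
eef_pos: [0.5116, 0.1426, 0.2425]
ee_rot: [-3.142, 0.0, 3.14]
force: [-0.1, 0.3, -0.2]
width: 0.0875
gripper_force: 0.0
```

Run:
```python
from st import *
f,s=wframe(); print(s['t'],s['eef_pos'])
polyfit(f,'oblong_stand',(.62,.218))
for n in('spice_jar','pepper_mill'):
    for d in models.boxes_of(n,'wrist')[:2]: print(n,d['extent'],round(d['confidence'],2),wfit(f,n,d['extent'],.012))
g=imaging.grab_frame('side'); t=imaging.grab_frame('top')['pixels']
cv2.imwrite('pics/s2.png',cv2.resize(g['pixels'][160:400,160:480],None,fx=2.5,fy=2.5,interpolation=cv2.INTER_CUBIC)[:,:,::-1])
cv2.imwrite('pics/t2.png',cv2.resize(t[130:400,140:460],None,fx=2.2,fy=2.2,interpolation=cv2.INTER_CUBIC)[:,:,::-1])
```

```text
44.425 [0.51160782 0.14264492 0.24246731]
oblong_stand rect [0.6219 0.2193] [0.0732 0.1347] 7.2 circ [0.6202 0.2186] 0.0736 0.85
spice_jar [402.0, 330.2, 52.4, 81.3] 0.65 (array([0.6251, 0.2166]), array([-3.1, -3.3,  2.7,  3.6]))
spice_jar [205.1, 162.9, 84.9, 101.6] 0.49 (array([0.4607, 0.0417]), array([  2.5,  23.7,  -2.5, -18.1]))
pepper_mill [172.7, 172.6, 88.5, 65.0] 0.96 (array([0.4634, 0.0152]), array([-3.9, -1.7,  4.6,  1.4]))
```

View pics/s2.png

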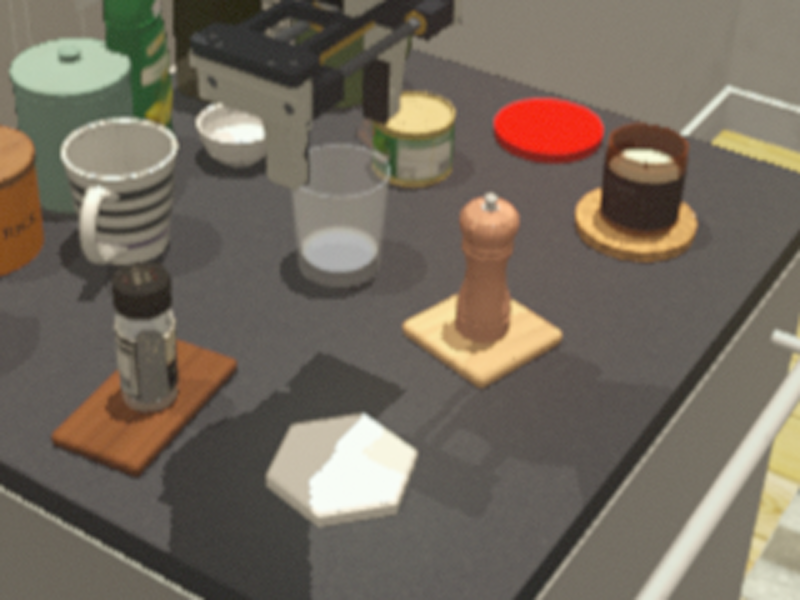

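View pics/t2.png

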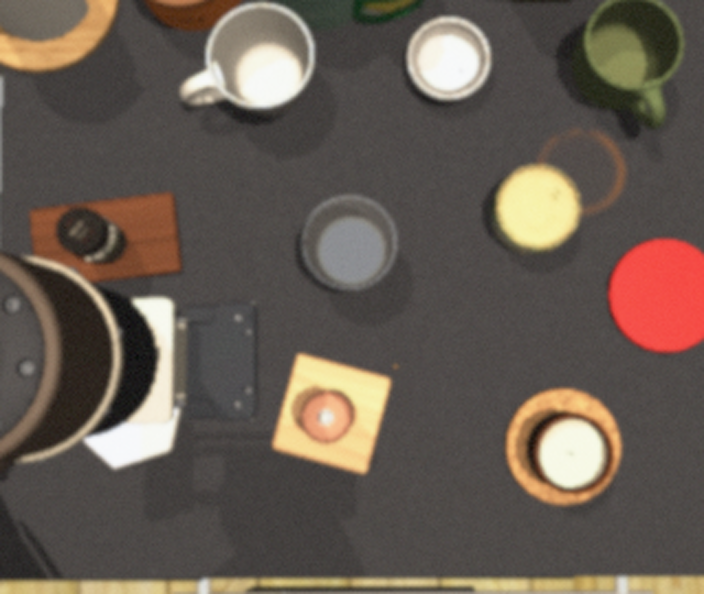

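Run:
```python
from st import *
g=imaging.grab_frame('top')
for n,uv,z,c in (('candle',(571,453),.087,(564,446)),('mill',(327,417),.13,(332,413)),('spice',(80,229),.116,(106,236))):
    a=back(g,(140+uv[0]/2.2,130+uv[1]/2.2),z); b=back(g,(140+c[0]/2.2,130+c[1]/2.2),.012); print(n,a.round(4),b.round(4),np.round((a-b)*1000,1))
```

```text
candle [ 0.4322 -0.2009] [ 0.4337 -0.2053] [-1.5  4.4]
mill [0.4654 0.0054] [0.4647 0.006 ] [ 0.7 -0.6]
spice [0.6233 0.2143] [0.6281 0.2146] [-4.7 -0.3]
```

All within about 5 mm of centre, upright and released; handing in.

```bash
python3 -c "
from station import arm
print(arm.job_done())"
```

```text
the job is handed in; nothing more can be done
None
```

The job is handed in at about 45 s: mill on the square stand, spice jar on the oblong, candle on the round cork, each upright and released within about 5 mm of centre by my camera measurements; the glass, tin and mug look undisturbed in the final pictures, and the hand-in call returned no verdict.

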